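# Turn the module to the test probe and clamp the turntable

## Task

Push gently with a fingertip on one of the turntable's three arms until the motor of the module lying on it points straight at the test probe; then, with the finger, push the clamp lever clockwise (seen from above) fully home against its stop pin, leaving the turntable as you set it. Do not touch or lift the module itself, pinch nothing, and leave the loose things around where they stand.

Things in the scene. Friction and masses are not known exactly. Their poses are not given: they have to be found in the camera images.
- base: Fixed turntable stand: grey square plate 330 x 330 mm, 8 mm thick, with two small tongues; it does not move. Origin on the table top on the vertical turning axis (centre of the square). +x points from the turning axis to the test probe, z up. The black disc's top is 48 mm above the table.
- arm0 (a point): Point 105 mm from the turning axis on one of the turntable's three alike arms, 120 degrees apart: a level black bar 14 mm thick (35 to 49 mm above the table) sticking out of the black disc (radius 72 mm) to 130 mm from the axis. Disc and arms turn endlessly either way about the vertical axis, take 2 to 4 N of sideways push here, and stop when the push stops.
- arm1 (a point): The same point on the second arm.
- arm2 (a point): The same point on the third arm.
- module: Loose drive module, 0.25 to 0.5 kg, 80 x 64 mm, 35 mm high, lying on the disc, which carries it round by friction. Origin: centre of its underside, within 3 mm of the turning axis. +x is the direction of its one motor, a steel cylinder 22 mm thick with a short brass shaft, sticking out of one end; a white battery is at the other end, a dark green circuit board on top (83 mm above the table).
- motor_end (a point): End of the motor's shaft, 67 mm from the module's origin along its +x, 18 mm above its underside.
- probe_tip (a point): Tip of the fixed test probe: a thin level pin on a black block (22 x 34 mm, top 76 mm above the table) at the edge of the plate. The tip looks at the turning axis from 152 mm away, 66 mm above the table, so the arms pass inside and below it.
- lever_pivot (a point): Vertical pivot axis of the black clamp lever at lever height, 44 mm above the table; it lies 180 mm from the turning axis, towards the base's +y.
- lever_tip (a point): Free end of the clamp lever, on its centre line, 75 mm from its pivot. The lever is a level black bar 13 mm wide, spanning 37 to 51 mm above the table. Beside its clamped position stands a thin steel stop pin (8 mm thick, 52 mm high).
- lever (a joint): Angle of the clamp lever, rad. 0: open, pointing along the base's +y, away from the disc. Grows as it swings clockwise seen from above, to 1.57: clamped, against its stop pin, pointing along the base's +x. It stays where left and takes about 3 N at 55 mm from its pivot. Its clamping is not felt: the disc turns as easily afterwards.
- standoff_a_mid (a point): Bystander: loose upright steel standoff with a black foot, 16 mm thick, 50 mm high, on the plate's corner between probe and lever; its middle.
- standoff_b_mid (a point): Bystander: like the last, 58 mm high, on the plate's other corner at the probe side; its middle.
- standoff_c_mid (a point): Bystander: like the last, 45 mm high, on the corner of the plate diagonally opposite the first; its middle.
- bin_mid (a point): Bystander: blue open parts bin 150 x 110 x 75 mm, right of the turntable; its middle.
- driver_grip (a point): Bystander: screwdriver lying on the left; its handle.
- jar_mid (a point): Bystander: small jar, 48 mm wide, 55 mm high, beyond the turntable on the right; its middle.
- spool_mid (a point): Bystander: steel ring-shaped spool, 60 mm wide, 35 mm high, beyond the turntable on the left; its middle.
Not all that is in view belongs to the job. There is more than one size of the module; the job needs the larger.

How it is judged:
On the way, in this order (a step that is already met when the one before it is completed fails the run):
1. the module's motor points at the probe (within 8 degrees), at rest, while the clamp lever is still open (angle between the x axis of module and the x axis of base, either way round below 0.14 rad and x of motor_end in the frame of base above 0.03 m and angular speed of module below 0.1 rad/s and value of joint lever below 0.6 rad), for 0.3 s.
2. the clamp lever is home against its stop (angle between the x axis of module and the x axis of base, either way round below 0.14 rad and x of motor_end in the frame of base above 0.03 m and value of joint lever above 1.45 rad), for 0.2 s.
At the end, for the whole second after the job is handed in: The module lies at rest on the turntable within 15 mm of its axis, its motor pointing at the probe within 0.14 rad (8 degrees), and the clamp lever is past 1.45 rad (stop at 1.57) (all of step 2 and angular speed of module below 0.1 rad/s and horizontal distance between module and base below 0.015 m); the robot touches nothing.
It fails at once if the module was touched by the robot (contact force between any of the fingers, the arm and module above 1 N).
It fails at once if the module was lifted or tipped (z of module in the frame of base above 0.06 m or angle between module's own z axis and vertical above 0.2 rad).
It fails at once if the turntable or the lever was pinched or pushed hard (over 45 N) (contact force between the fingers and base above 45 N).
It fails at once if a loose thing around was moved by more than 20 mm (distance of any of standoff_a_mid, standoff_b_mid, standoff_c_mid, bin_mid, driver_grip, jar_mid, spool_mid from where it was at the start of the episode above 0.02 m).
It also fails if it takes over 67 s, if anything falls off the work surface, if the arm or the gripper's body presses on something with over 40 N, if the wrist force passes 120 N, or if a joint passes its speed limit or range.

## Robot

A 7-joint arm with a two-finger parallel gripper is mounted at the origin on the work surface. World frame = base frame: x ahead of the robot, y to its left, z up, the work surface at z = 0. Lengths are in m, angles in rad, forces in N, time in s.
With the tool pointing down it reaches from about 0.425 to 0.925 m from the base axis. Payload 6.8 kg.
Tool frame: the origin (TCP) lies between the finger pads; the fingertips stand 14 mm ahead of it and the grasp point (between the pads) lies 5 mm behind it; z points along the fingers, y is the line along which they close (so a half turn about z gives the same grasp; the last joint's range is limited). The gripper opens to 85 mm and grips with 20 to 120 N. Pads are 22 mm wide; open, the fingers measure 114 mm over their backs; the gripper's body (76 mm by 85 mm) begins 54 mm behind the grasp point. The pads swing forward as they close: fully open they stand 13 mm farther back than shut.
Start: joints at [1.122, 0.477, 0.022, 1.555, -0.011, 1.109, -0.083], TCP at [0.226, -0.636, 0.245] pointing down, gripper open.
Joint ranges: [-2.96, 2.96], [-0.34, 2.1], [-1.41, 1.46], [0.24, 2.44], [-1.37, 4.51], [0.17, 1.92], [-2.96, 2.96]. Speed limits (rad/s): [2.39, 2.39, 3.14, 3.14, 3.14, 3.14, 3.14].

## Interface

Orientations are given as a rotation vector (axis times angle).
In Python, from bench import r, eyes, ticket gives the robot as it stands. The module is installed in compiled form; this text tells all that it offers.
- The arm moves only by the tool arm_command, never from a script. Its argument "plan" is text: rows parted by semicolons, each of 4 numbers parted by spaces: the shift along the tool's x, y, z in m, then the turn about the tool's z in degrees. In form: tx ty tz yaw; .... A call has 1 to 20 rows; each row shifts and turns the commanded pose from where the row before left it, along the tool's axes as they then stand; what a row does not reach is not made up. A row lasts 1/8 s, in which the tool goes at most 62.5 mm and 10.7 degrees, less where a joint would pass 70% of its speed; a pose out of reach is approached as far as the arm can. A call is refused whole if a number of a shift passes 0.0625 or a number of a turn 10.7, either way. A call with a gripper value outside its range is refused whole. "hand" is the closure, from -1 (fully open) to 1 (shut), set as the call begins (left out, the last holds). The fingers move at their own pace and stop on an object; "grip_force" is the grip in N (left out, the last holds). Time passes only in rows, so rows that do not move let the fingers close. It gives the time, the measured TCP pose, the force, the opening and the grip force at its end, in the units of the state.
- r.get_obs(): the state, without advancing time (a new reading comes with each control period).
- eyes.grab_frame(name): name is "scene" or "top" or "wrist"; returns (picture, depth): 400x640x3 uint8, red, green, blue; 400x640 float32, m along the optical axis (not along the pixel's ray), 0 where there is no reading.
- eyes.calibration(name): a dict with "fov_y" (degrees; the focal length in pixels is half the picture's height over the tangent of half this angle, whatever the lens; pixels are square), "cx", "cy" (the principal point, pixels), "k1" (the pictures are not rectified: a ray, as slopes to the right and down, at radius r is drawn at 1 + k1 r^2 times it, then the intrinsics apply), "origin" and "attitude" of the camera in the world; the wrist camera has in their place "tool_from_camera" (4x4, takes a point from camera to tool coordinates, whose origin is the TCP and whose axes are the flange's). Camera axes: x right, y up, looking along -z (the intrinsics and any distortion apply to the point x, -y, -z); pixel columns grow to the right and rows downward; lengths in m; the calibration is good to about 2 mm. A picture is of the moment at which its call begins: read the wrist's pose just before it. calibration takes no time and is no camera call.
- ticket.hand_in(): hands the job in; it is judged then, once.
The state is a dict: "clock": time; "joints": joint angles; "qvel": joint speeds; "tau": joint torques, N m; "tcp_pos": TCP position; "orientation": TCP orientation; "contact_force": force on the tool from outside, world axes, zero at the start; "moment": the same for the moment, N m; "grip_width": finger opening in m; "gripper_force": force on a finger pad.
Only numpy, scipy, OpenCV 4.12 (cv2) and the standard library are available. Lean on these libraries where they do the work, as an engineer would, in place of code of your own. Each camera call takes 0.05 s, during which the arm holds its last target. There are 200 camera calls.

## Working session

There is one attempt and no reset: what is moved stays moved. The work goes in short steps, Python scripts to look and compute and a tool call to move; the robot and the scene stay as the last step left them, time stands still between calls to the robot, and variables do not carry over. Pictures are saved under pics/ and viewed, at most 10 in all, crops included, and the job is handed in when it is done.

Besides the shell and the picture viewer there is one more tool, called after "Request:" by a JSON object that holds its "api" and its "payload", one argument or row to a line. arm_command: Moves the arm, as the interface text tells. Its arguments: {"type":"object","properties":{"plan":{"type":"string"},"hand":{"type":"number"},"grip_force":{"type":"number"}},"required":["plan"]}

```bash
mkdir -p pics
cat > h.py <<'E'
import numpy as np, cv2
from scipy.spatial.transform import Rotation as R
from bench import r, eyes, ticket
def cam(n):
    c=eyes.calibration(n); f=200/np.tan(np.radians(c['fov_y'])/2); return c,f
def pose(n,c,o=None):
    if 'tool_from_camera' in c:
        T=np.eye(4);T[:3,:3]=R.from_rotvec(o['orientation']).as_matrix();T[:3,3]=o['tcp_pos'];return T@np.array(c['tool_from_camera'])
    T=np.eye(4);a=np.array(c['attitude'],float)
    T[:3,:3]=a if a.shape==(3,3) else R.from_rotvec(a).as_matrix()
    T[:3,3]=c['origin'];return T
def ray(n,uv,o=None):
    c,f=cam(n);T=pose(n,c,o)
    K=np.array([[f,0,c['cx']],[0,f,c['cy']],[0,0,1]])
    p=cv2.undistortPoints(np.array(uv,float).reshape(-1,1,2),K,np.array([c['k1'],0,0,0.]))[:,0]
    d=np.c_[p[:,0],-p[:,1],-np.ones(len(p))]
    return T[:3,3],d@T[:3,:3].T
def at_z(n,uv,z,o=None):
    O,d=ray(n,uv,o);return O+d*((z-O[2])/d[:,2])[:,None]
def at_depth(n,uv,dep,o=None):
    O,d=ray(n,uv,o);return O+d*np.array([dep[int(v),int(u)] for u,v in uv])[:,None]
E
python3 - <<'E'
from h import *
for n in ('top','scene'):
    p,d=eyes.grab_frame(n);cv2.imwrite(f'pics/{n}0.png',p[:,:,::-1]);np.save(f'{n}0.npy',d);print(n,eyes.calibration(n))
o=r.get_obs();print(o)
E
```

```text
top {'fov_y': 42.32032728203157, 'cx': 325.0943195962497, 'cy': 207.23050057048272, 'k1': -0.12821288142593415, 'origin': array([ 0.47638151, -0.01732405,  1.7445431 ]), 'attitude': array([ 0.05554143, -0.05223535, -1.59688908])}
scene {'fov_y': 57.06561418536528, 'cx': 320.74343453570395, 'cy': 197.5292050782789, 'k1': 0.027779725142063397, 'origin': array([1.12681526, 0.05367482, 1.02352984]), 'attitude': array([0.3793973 , 0.45624032, 1.66697666])}
{'clock': 0.1, 'joints': array([ 1.12189054,  0.47770514,  0.02232636,  1.55636935, -0.01148206,
        1.109337  , -0.08305541]), 'qvel': array([-0.00093804, -0.00207689,  0.00103963, -0.00275502, -0.0006668 ,
       -0.0005372 , -0.00048257]), 'tau': array([ 6.15522920e-03, -5.97752953e+01,  1.61458645e+00, -2.81951594e+01,
        1.28580123e-02,  4.95203145e-03,  3.02904743e-05]), 'tcp_pos': array([ 0.22543276, -0.63567847,  0.24442379]), 'orientation': array([-3.09445309e+00, -5.32606015e-01,  6.52542124e-04]), 'contact_force': array([0.17843025, 0.47336346, 0.1348486 ]), 'moment': array([ 0.0177697 ,  0.03689584, -0.05771508]), 'gripper_force': 0.0, 'grip_width': 0.0856420423047568}
```

View pics/top0.png

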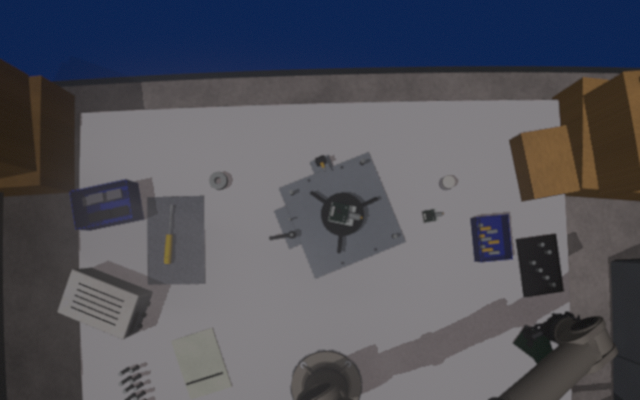

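View pics/scene0.png

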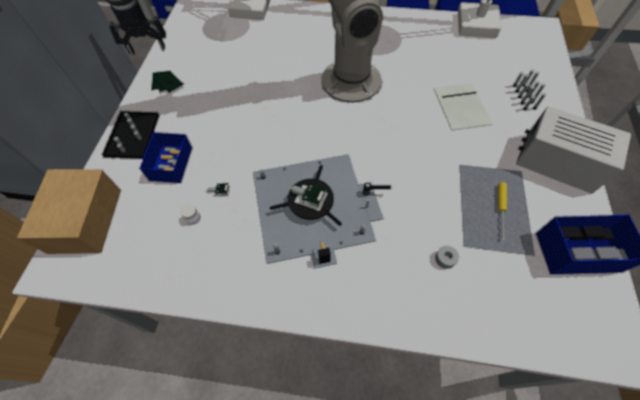

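Top view: the turntable is centred near (343,213), with the probe at about (322,161) and the lever from (293,234) to (270,237). There are two candidate modules: one on the disc at (343,213) and a smaller one on the table at (431,215). The one on the disc fits because it is larger and lies on the turntable. I'll confirm that in an enlarged crop.

Run:
```python
from h import *
a=cv2.imread('pics/top0.png')[140:290,260:450]; b=cv2.imread('pics/scene0.png')[145:275,200:400]
a=cv2.resize(a,None,fx=4,fy=4,interpolation=3); b=cv2.resize(b,None,fx=4,fy=4,interpolation=3)
cv2.imwrite('pics/ca.png',cv2.convertScaleAbs(a,alpha=1.7)); cv2.imwrite('pics/cb.png',cv2.convertScaleAbs(b,alpha=1.3))
```

```text
(no output)
```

View pics/ca.png

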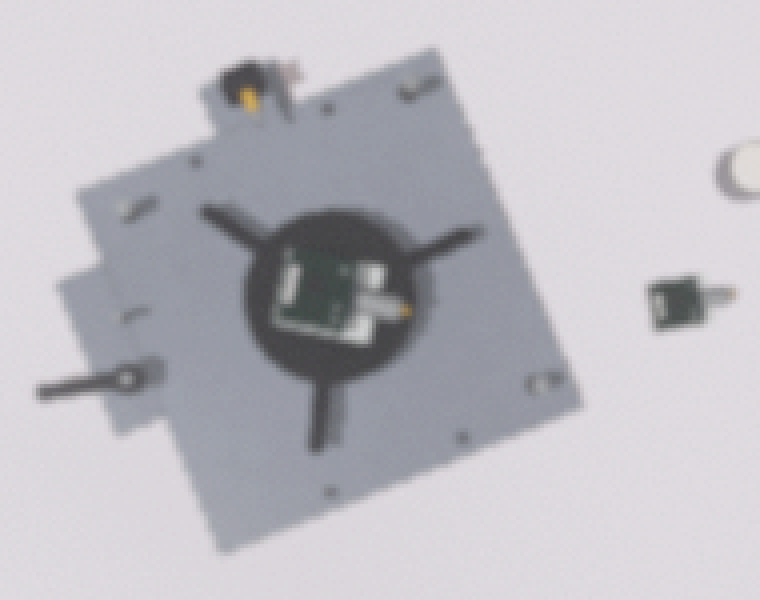

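View pics/cb.png

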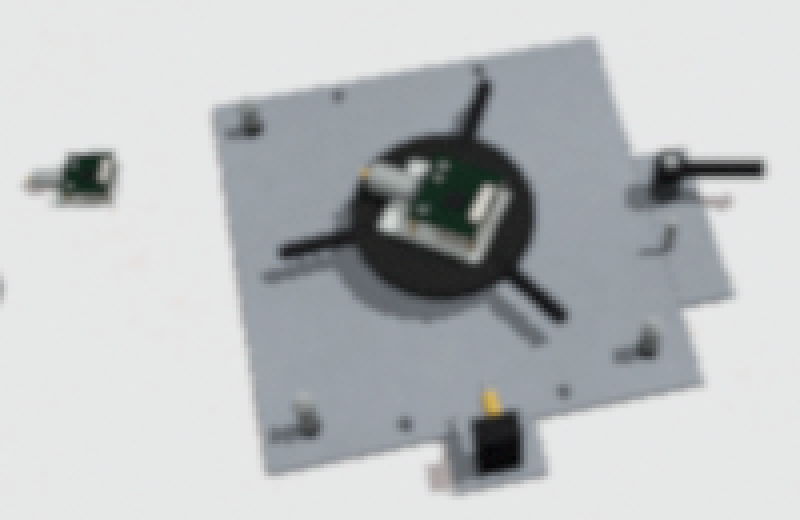

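The disc's module is clearly larger (crop ca: body (333,295), motor end at (405,311)). The table one at (680,305) is the small decoy. The motor points right in the picture and the probe tip is at (252,108), so the disc needs about a quarter turn or more counter-clockwise in the image.

```bash
cat > geo.py <<'E'
from h import *
def px(l): return [(260+(u+.5)/4-.5,140+(v+.5)/4-.5) for u,v in l]
cor=at_z('top',px([(435,47),(582,405),(222,553),(77,190)]),.008)
c=cor.mean(0)[:2]
ang=lambda v: np.degrees(np.arctan2(v[1],v[0]))
E
python3 - <<'E'
from geo import *
np.set_printoptions(precision=3,suppress=True)
print('cor',cor,c)
e=[ang((cor[(i+1)%4]-cor[i])[:2])%90 for i in range(4)];print('edge',e)
def P(n,l,z):
    q=at_z('top',px(l),z)
    for x in q: print(n,x[:2],'r',np.linalg.norm(x[:2]-c),'ang',ang(x[:2]-c))
P('disc',[(333,295)],.048);P('probe',[(252,108)],.066)
P('arm',[(207,211),(478,232),(317,448)],.049)
P('motor',[(407,312)],.066);P('motorbase',[(360,302)],.072)
P('pivot',[(127,378)],.051);P('ltip',[(40,390)],.051);P('pin',[(127,318)],.052)
P('stand',[(127,210)],.05);P('stand',[(408,91)],.058);P('stand',[(537,384)],.045)
P('bd',[(285,252),(352,260),(340,335),(275,322)],.083)
E
```

```text
cor [[ 0.782 -0.168  0.008]
 [ 0.475 -0.281  0.008]
 [ 0.359  0.024  0.008]
 [ 0.668  0.139  0.008]] [ 0.571 -0.071]
edge [np.float64(20.352621439399968), np.float64(20.655844397653127), np.float64(20.426741842130284), np.float64(20.397444938804725)]
disc [ 0.571 -0.073] r 0.0019059957108227092 ang -92.92057479829646
probe [ 0.725 -0.011] r 0.16547819725579524 ang 21.452656449735862
arm [0.643 0.029] r 0.12311526830929719 ang 54.245258407786075
arm [ 0.619 -0.194] r 0.13217896742294513 ang -68.42757816620275
arm [ 0.446 -0.057] r 0.12602692831523435 ang 173.2540671801971
motor [ 0.554 -0.132] r 0.06330228483520965 ang -105.17111585606303
motorbase [ 0.563 -0.094] r 0.02409242074938816 ang -108.64392018594586
pivot [0.507 0.098] r 0.1804919771876196 ang 110.7097558253623
ltip [0.499 0.169] r 0.25098335132902677 ang 106.63107361518014
pin [0.556 0.096] r 0.1682798822595495 ang 95.00492855178845
stand [0.645 0.094] r 0.18175480860739957 ang 65.81274822439278
stand [ 0.737 -0.14 ] r 0.1794465132462216 ang -22.376228213031723
stand [ 0.493 -0.239] r 0.1849999812511452 ang -114.87538420034927
bd [ 0.605 -0.034] r 0.05000314821889349 ang 47.616647678836635
bd [ 0.597 -0.088] r 0.030826291154140244 ang -33.21248328456101
bd [ 0.536 -0.077] r 0.034832682992291614 ang -170.9979335200292
bd [ 0.548 -0.025] r 0.05169534470458983 ang 115.84435608998079
```

Request:
{"api": "arm_command", "payload": {
  "plan": "0.035 -0.022 0 0;0.035 -0.022 0 0;0.035 -0.022 0 0;0.035 -0.022 0 0;0.035 -0.022 0 0;0.035 -0.022 0 0;0.035 -0.022 0 0;0.035 -0.022 0 0;0.035 -0.022 0 0;0.035 -0.022 0 0;0.035 -0.022 0 0;0.035 -0.022 0 0;0.035 -0.022 0 0;0.030 -0.024 0 0;0 0 0 7;0 0 0 7",
  "hand": 1
}}

```text
clock: 2.1
tcp_pos: [0.5791, -0.1812, 0.2447]
orientation: [-3.138, -0.147, 0.002]
contact_force: [-0.2, -0.6, 0.6]
grip_width: 0.0
gripper_force: 0.0
```

Run:
```python
from h import *
o=r.get_obs();p,d=eyes.grab_frame('wrist');cv2.imwrite('pics/w1.png',p[:,:,::-1]);np.save('w1.npy',d)
p,d=eyes.grab_frame('top');cv2.imwrite('pics/t1.png',p[:,:,::-1])
print(o['clock'],o['tcp_pos'],o['orientation'],o['joints'],o['grip_width'])
import pickle;pickle.dump(o,open('w1.pkl','wb'))
```

```text
2.1 [ 0.57908427 -0.18115506  0.24471745] [-3.13777002e+00 -1.47199682e-01  1.60575360e-03] [ 0.31226445  0.37205111 -0.14474686  1.71732691  0.06007052  1.05761437
 -1.32931945] 3.7182824698413256e-05
```

View pics/w1.png

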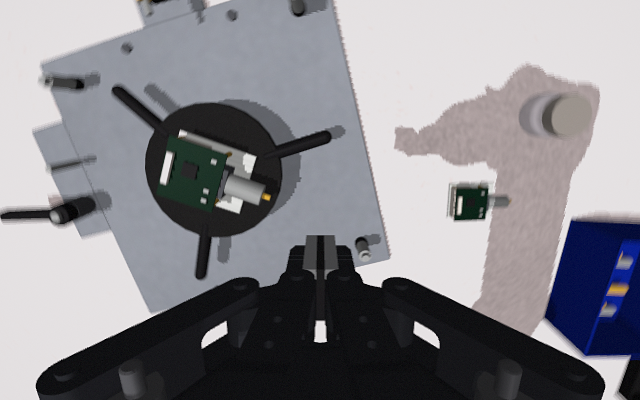

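Wrist view: the module's motor base is at (226,184) and its shaft end at (270,198). The arms end at (328,136), (118,91) and (202,277). The fingertips at (320,240) are clear, in front of the arm to be pushed.

Run:
```python
from geo import *
import pickle;o=pickle.load(open('w1.pkl','rb'))
np.set_printoptions(precision=3,suppress=True)
def P(n,l,z):
    q=at_z('wrist',l,z,o)
    for x in q: print(n,x[:2],'r',np.linalg.norm(x[:2]-c),'ang',ang(x[:2]-c))
    return q
print(c)
P('disc',[(214,169)],.048)
P('arm',[(328,136),(118,91),(202,277)],.049)
P('armsides',[(300,137),(305,152)],.049)
m=P('motor',[(222,184),(270,198)],.07);print(ang(m[1]-m[0]))
b=P('board',[(180,133),(226,151),(212,211),(163,200)],.083);print(ang(b[1]-b[0]),ang(b[2]-b[3]),b.mean(0))
P('pivot',[(60,214)],.051);P('ltip',[(3,216)],.051);P('probe',[(205,18)],.066)
```

```text
[ 0.571 -0.071]
disc [ 0.577 -0.07 ] r 0.006743151508505872 ang 13.334692239026749
arm [ 0.622 -0.185] r 0.12413638631095968 ang -65.75591829896499
arm [0.648 0.027] r 0.12443521411631447 ang 51.91228454838859
arm [ 0.451 -0.056] r 0.12114184717529493 ang 172.91376706655274
armsides [ 0.618 -0.157] r 0.09752115246180945 ang -60.91853279525694
armsides [ 0.604 -0.163] r 0.0971569309896721 ang -70.26032445923619
motor [ 0.568 -0.085] r 0.013837617040184822 ang -102.74505698025277
motor [ 0.558 -0.133] r 0.06264711232186312 ang -101.92909465449955
-101.69778296920768
board [ 0.615 -0.05 ] r 0.04928407489878221 ang 25.932389438163554
board [ 0.603 -0.092] r 0.03779295346009653 ang -33.069547127760465
board [ 0.544 -0.079] r 0.028449924525441574 ang -163.80601060107654
board [ 0.55  -0.032] r 0.04454881231206411 ang 117.63838905959874
-106.69743060557236 -97.99260339216727 [ 0.578 -0.063  0.083]
pivot [0.513 0.101] r 0.1816998626129667 ang 108.67879221048682
ltip [0.504 0.17 ] r 0.2502175463468711 ang 105.59394907642879
probe [ 0.716 -0.066] r 0.14537850552885545 ang 2.166633025602421
```

Request:
{"api": "arm_command", "payload": {
  "plan": "0 0 0.0395 0;0 0 0.0395 0;0 0 0.0395 0;0 0 0.0395 0;0 0 0.039 0;0 0 0 0;0.0056 -0.0001 0 -3;0.0056 -0.0001 0 -3;0.0056 -0.0001 0 -3;0.0056 -0.0001 0 -3;0.0056 -0.0001 0 -3;0.0056 -0.0001 0 -3;0.0056 -0.0001 0 -3;0.0056 -0.0001 0 -3;0.0056 -0.0001 0 -3;0.0056 -0.0001 0 -3"
}}

```text
clock: 4.2
tcp_pos: [0.6319, -0.1652, 0.0506]
orientation: [2.988, 0.96, 0.001]
contact_force: [-0.3, -3.3, 0.6]
grip_width: -0.0004
gripper_force: 1.4
```

```bash
cat > st.py <<'E'
from geo import *
c=np.array([.573,-.071])
o=r.get_obs();t=o['tcp_pos'];M=R.from_rotvec(o['orientation']).as_matrix()
print(o['clock'],t,'toolx',ang(M[:2,0]),'r',np.linalg.norm(t[:2]-c),'ang',ang(t[:2]-c),'F',o['contact_force'],'q',o['joints'])
E
python3 st.py
```

```text
4.2 [ 0.6318617  -0.16522972  0.05064052] toolx 35.61524719183537 r 0.11110328369444927 ang -58.00855628889166 F [-0.30536582 -3.34427556  0.55826153] q [ 0.34025372  0.67525447 -0.25348744  1.73193557  0.23283958  0.7616353
 -0.9780737 ]
```

Request:
{"api": "arm_command", "payload": {
  "plan": "0.0057 -0.0003 0 -3;0.0057 -0.0003 0 -3;0.0057 -0.0003 0 -3;0.0057 -0.0003 0 -3;0.0057 -0.0003 0 -3;0.0057 -0.0003 0 -3;0.0057 -0.0003 0 -3;0.0057 -0.0003 0 -3;0.0057 -0.0003 0 -3;0.0057 -0.0003 0 -3;0.0057 -0.0003 0 -3;0.0057 -0.0003 0 -3;0.0057 -0.0003 0 -3;0.0057 -0.0003 0 -3;0.0057 -0.0003 0 -3;0.0057 -0.0003 0 -3"
}}

```text
clock: 6.2
tcp_pos: [0.6743, -0.0849, 0.0484]
orientation: [2.34, 2.096, 0.001]
contact_force: [2.8, -2.7, -1.1]
grip_width: -0.0002
gripper_force: 1.5
```

```bash
python3 st.py
```

```text
6.2 [ 0.67432695 -0.08487561  0.04839817] toolx 83.72721152475629 r 0.10227258884714395 ang -7.797526900432054 F [ 2.80273411 -2.73401508 -1.10639307] q [ 0.34540682  0.74533577 -0.45582127  1.65035945  0.41149614  0.84227238
 -0.39250282]
```

Request:
{"api": "arm_command", "payload": {
  "plan": "0.0055 0 0 -3;0.0055 0 0 -3;0.0055 0 0 -3;0.0055 0 0 -3;0.0055 0 0 -3;0.0055 0 0 -3;0.0055 0 0 -3;0.0055 0 0 -3;0.0055 -0.0001 0 -3;0.0055 -0.0001 0 -3;0.0055 -0.0001 0 -3;0.0055 -0.0001 0 -3;0.0055 -0.0001 0 -3;0 0 0 0;0 0 0 0"
}}

```text
clock: 8.07
tcp_pos: [0.6586, -0.0166, 0.0479]
orientation: [-1.51, -2.753, 0.002]
contact_force: [-0.4, 0.3, -0.4]
grip_width: 0.0
gripper_force: 0.0
```

```bash
python3 st.py
python3 - <<'E'
from h import *
import pickle
o=r.get_obs();p,d=eyes.grab_frame('wrist');w=p[:,:,::-1];pickle.dump(o,open('w2.pkl','wb'))
p,d=eyes.grab_frame('top');t=p[:,:,::-1]
t=cv2.convertScaleAbs(cv2.resize(t[140:290,260:450],None,fx=4,fy=4,interpolation=3)[:,:760],alpha=1.7)
cv2.imwrite('pics/t2.png',t);cv2.imwrite('pics/w2.png',w)
E
```

```text
8.075 [ 0.65855007 -0.01660055  0.0479355 ] toolx 122.51950165149331 r 0.10138103087273899 ang 32.451403075512616 F [-0.37288556  0.28720214 -0.42125723] q [ 0.35593709  0.75991216 -0.61502636  1.69551854  0.54792468  0.86714978
  0.07326851]
```

View pics/t2.png

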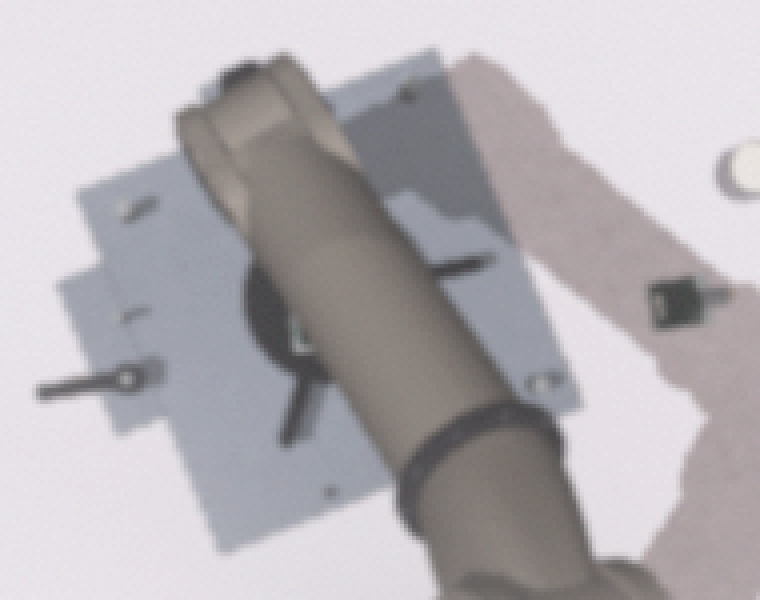

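Top view: the arm hides the module, but two turntable arms are visible, with tips at (490,260) and (288,440).

Run:
```python
from geo import *
print(c)
for q in (at_z('top',px([(490,260),(288,440)]),.049)): print(q, [ang(q[:2]-k) for k in (c,np.array([.573,-.071]))])
for q in (at_z('top',px([(478,232),(317,448)]),.049)): print(q, [ang(q[:2]-k) for k in (c,np.array([.573,-.071]))])
```

```text
[ 0.5708582  -0.07132655]
[ 0.59606289 -0.2033623   0.049     ] [np.float64(-79.1926619683744), np.float64(-80.11597682850177)]
[ 0.45287946 -0.03297875  0.049     ] [np.float64(161.99376685286276), np.float64(162.43607596300257)]
[ 0.61945736 -0.19424686  0.049     ] [np.float64(-68.42757816620275), np.float64(-69.34628610981903)]
[ 0.44570378 -0.05652256  0.049     ] [np.float64(173.2540671801971), np.float64(173.51161171135286)]
```

View pics/w2.png

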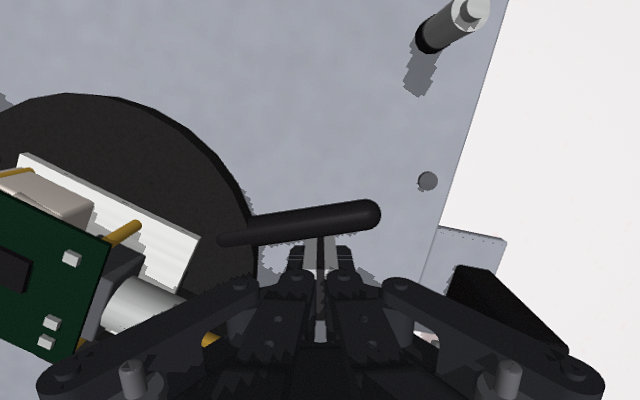

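The arm has turned about 109°, and the visible module edge implies the motor is at about 7–8°, against a target of 20.5°. I'll push another 12° or so, then back off and look.

Request:
{"api": "arm_command", "payload": {
  "plan": "0.0036 0 0 -2;0.0036 0 0 -2;0.0036 0 0 -2;0.0036 0 0 -2;0.0036 0 0 -2;0.0036 0 0 -2;0 0 0 0;0 0 0 0"
}}

```text
clock: 9.18
tcp_pos: [0.6463, 0.001, 0.0484]
orientation: [-1.214, -2.897, -0.001]
contact_force: [0.4, -1.6, 0.2]
grip_width: 0.0003
gripper_force: 0.2
```

```bash
python3 st.py
```

```text
9.175 [0.6463427  0.00103378 0.04843769] toolx 134.53642045116868 r 0.10280086113449927 ang 44.48413907640196 F [ 0.44625724 -1.60238113  0.22552373] q [ 0.36687861  0.75785121 -0.66486667  1.72679524  0.58888075  0.86650024
  0.21839007]
```

Request:
{"api": "arm_command", "payload": {
  "plan": "-0.008 0 0 0;0 0 -0.04 0;0 0 -0.05 0;-0.02 0 -0.05 0;-0.02 0.02 0 0;0 0 0 0"
}}

```text
clock: 9.93
tcp_pos: [0.6961, -0.0203, 0.1889]
orientation: [1.216, 2.895, 0.002]
contact_force: [-0.1, -0.8, 0.4]
grip_width: 0.0001
gripper_force: 0.0
```

```bash
python3 st.py
python3 - <<'E'
from h import *
import pickle
o=r.get_obs();p,d=eyes.grab_frame('wrist');w=p[:,:,::-1];pickle.dump(o,open('w3.pkl','wb'))
cv2.imwrite('pics/w3.png',w)
E
```

```text
9.925 [ 0.69612273 -0.02031779  0.18890076] toolx 134.44344561038977 r 0.1331461378856462 ang 22.374011819988212 F [-0.1402833  -0.77106614  0.4167446 ] q [ 0.41566306  0.67069876 -0.73417077  1.51364875  0.47564575  1.13972673
  0.36491336]
```

View pics/w3.png

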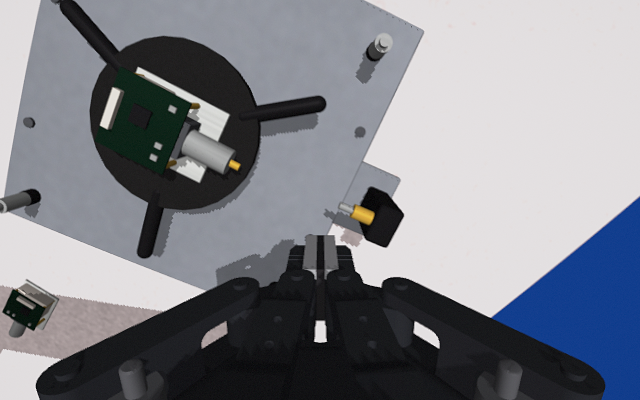

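Wrist view: the motor runs from (190,138) to its shaft end at (239,166). The probe pin runs from (374,218) to its tip at (340,206), and the plate edges and all three arms are visible.

Run:
```python
from geo import *
import pickle;o=pickle.load(open('w3.pkl','rb'))
np.set_printoptions(precision=3,suppress=True)
f=lambda l,z: at_z('wrist',l,z,o)
m=f([(239,166)],.066)[0]; p=f([(340,206),(368,216)],.066)
mm=f([(197,130),(235,157),(187,150),(228,173)],.066)
print('motor sides',ang(mm[1]-mm[0]),ang(mm[3]-mm[2]),'end',m)
print('probe',p,ang(p[1]-p[0]),'end->tip',ang(p[0]-m))
b=f([(119,68),(193,95),(168,173),(97,140)],.083);print('board',b,ang(b[1]-b[0]),ang(b[2]-b[3]),b.mean(0))
e=f([(423,31),(371,160),(398,180),(218,292)],.008);print('edge',ang(e[1]-e[0]))
a=f([(318,103),(68,4),(146,250)],.049);
for k in (c,np.array([.573,-.071])): print('arms',[ang(q[:2]-k) for q in a])
print('m ang',ang(m[:2]-c),'tip ang',ang(p[0][:2]-c))
```

```text
motor sides 7.553949440048559 13.669473531384673 end [ 0.633 -0.048  0.066]
probe [[ 0.715 -0.015  0.066]
 [ 0.738 -0.005  0.066]] 23.968044999690008 end->tip 21.97848652122838
board [[ 0.528 -0.049  0.083]
 [ 0.577 -0.027  0.083]
 [ 0.599 -0.084  0.083]
 [ 0.545 -0.102  0.083]] 23.968274131719934 18.073020423052103 [ 0.562 -0.066  0.083]
edge -65.60781282765119
arms [np.float64(54.36522964865954), np.float64(169.84410363099727), np.float64(-63.99071706667095)]
arms [np.float64(55.077656608241575), np.float64(170.1682442080846), np.float64(-65.03668231416852)]
m ang 20.655263208272135 tip ang 21.408079156471718
```

Run:
```python
from geo import *
import pickle
np.set_printoptions(precision=3,suppress=True)
for n in ('w1','w3'):
    o=pickle.load(open(n+'.pkl','rb'));I=cv2.imread(f'pics/{n}.png').astype(int);B,G,Rr=I[...,0],I[...,1],I[...,2]
    roi=np.zeros(G.shape,bool)
    if n=='w3': roi[50:190,80:240]=1
    else: roi[120:230,150:240]=1
    def rect(mask,z):
        mask=cv2.morphologyEx(mask.astype(np.uint8),cv2.MORPH_CLOSE,np.ones((9,9)))
        k,l,s,_=cv2.connectedComponentsWithStats(mask);i=1+s[1:,4].argmax()
        v,u=np.nonzero(l==i);q=at_z('wrist',np.c_[u,v],z,o)[:,:2].astype(np.float32)*1000
        return cv2.minAreaRect(q)
    print(n,'board',rect(roi&(G>Rr+12)&(G>B+8),.083))
    w=B.copy()
    d=(np.abs(I-I.mean(2,keepdims=True)).max(2)<14)&(I.mean(2)<45)
    dr=np.zeros(G.shape,np.uint8)
    # plate
    pl=(I.mean(2)>90)&(I.mean(2)<185)&(B>Rr+5)
    print('plate',rect(pl,.008))
```

```text
w1 board ((577.5281372070312, -59.99212646484375), (55.022464752197266, 58.334190368652344), 75.4451904296875)
plate ((577.9380493164062, -44.23052978515625), (353.3717041015625, 371.74371337890625), 19.787343978881836)
w3 board ((561.6881713867188, -68.02706909179688), (54.7255744934082, 58.76504135131836), 16.24502182006836)
plate ((594.1917114257812, -91.40538024902344), (426.80010986328125, 288.55975341796875), 43.25054931640625)
```

The board rectangle gives the module at about 16°, and the base is at 20.5°. I'll go back and push 4° more.

Request:
{"api": "arm_command", "payload": {
  "plan": "0.02 -0.02 0 0;0.02 0 0.05 0;0 0 0.05 0;0 0 0.04 0;0 0 0 0;0.008 0 0 0;0.0036 0 0 -2;0.0036 0 0 -2;0 0 0 0;0 0 0 0"
}}

```text
clock: 11.22
tcp_pos: [0.6418, 0.0051, 0.0489]
orientation: [1.113, 2.937, 0.0]
contact_force: [2.3, -1.0, 1.4]
grip_width: 0.0
gripper_force: 1.2
```

```bash
python3 st.py
```

```text
11.225 [0.64183748 0.00514095 0.04890562] toolx 138.49763492526333 r 0.1026452270205273 ang 47.88390581208619 F [ 2.29846591 -1.02651626  1.38794555] q [ 0.37328389  0.75671371 -0.68240805  1.73828286  0.60443495  0.86695345
  0.26619925]
```

Request:
{"api": "arm_command", "payload": {
  "plan": "-0.008 0 0 0;0 0 -0.04 0;0 0 -0.05 0;-0.02 0 -0.05 0;-0.02 0.02 0 0;0 0 0 0;0 0 0 0"
}}

```text
clock: 12.1
tcp_pos: [0.6894, -0.0115, 0.1871]
orientation: [-1.111, -2.936, 0.001]
contact_force: [1.0, -0.0, 0.3]
grip_width: 0.0002
gripper_force: 0.0
```

```bash
python3 st.py
python3 - <<'E'
from geo import *
o=r.get_obs();p,d=eyes.grab_frame('wrist');I=p[:,:,::-1];cv2.imwrite('pics/w4.png',I);I=I.astype(int);B,G,Rr=I[...,0],I[...,1],I[...,2]
import pickle;pickle.dump(o,open('w4.pkl','wb'))
roi=np.zeros(G.shape,bool);roi[40:190,70:240]=1
m=cv2.morphologyEx((roi&(G>Rr+12)&(G>B+8)).astype(np.uint8),cv2.MORPH_CLOSE,np.ones((9,9)))
k,l,s,_=cv2.connectedComponentsWithStats(m);i=1+s[1:,4].argmax();v,u=np.nonzero(l==i)
b=cv2.minAreaRect(at_z('wrist',np.c_[u,v],.083,o)[:,:2].astype(np.float32)*1000);print(b)
# shaft: brass
m=(Rr>B+50)&(Rr>110);m[:,:200]=0;m[:,300:]=0;m[200:]=0
v,u=np.nonzero(m);print(len(u),u.mean(),v.mean());q=at_z('wrist',[(u.mean(),v.mean())],.066,o)[0]*1000
print(q,ang(q[:2]-np.array(b[0])),ang(q[:2]-c*1000))
E
```

```text
12.1 [ 0.68942992 -0.01149585  0.18707974] toolx 138.54251953341958 r 0.13075423391840607 ang 27.070336261037937 F [ 0.99746338 -0.03839357  0.33287177] q [ 0.41840864  0.67048584 -0.75500496  1.52889191  0.48678093  1.14063744
  0.41181084]
((561.9190063476562, -68.76786804199219), (54.943031311035156, 58.51947784423828), 19.386545181274414)
81 234.679012345679 166.40740740740742
[626.12302262 -45.89481025  66.        ] 19.608739813918582 24.71092026465934
```

View pics/w4.png

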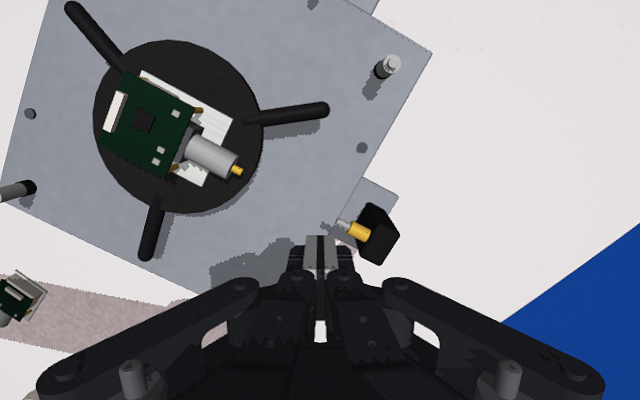

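The board now measures about 19.5° against 20.5°. I'll move over to the lever's open side and cross-check from the top camera with the view clear.

Request:
{"api": "arm_command", "payload": {
  "plan": "0.034 -0.003 0 0;0.034 -0.003 0 0;0.034 -0.003 0 0;0.034 -0.003 0 0;0.034 -0.003 0 0;0.034 -0.003 0 0;0.034 -0.003 0 0;0.034 -0.003 0 0;0 0 0 -9;0 0 0 -9;0 0 0 -9;0 0 0 -9;0 0 0 -9;0 0 0 0"
}}

```text
clock: 13.9
tcp_pos: [0.47, 0.1503, 0.1878]
orientation: [0.095, -3.139, 0.0]
contact_force: [-1.0, 0.1, 0.3]
grip_width: -0.0001
gripper_force: 0.0
```

```bash
python3 st.py
python3 - <<'E'
from geo import *
import pickle
o=r.get_obs();p,d=eyes.grab_frame('top')
t=cv2.convertScaleAbs(cv2.resize(p[145:285,265:415,::-1],None,fx=4,fy=4,interpolation=3),alpha=1.7)
o=r.get_obs();w=eyes.grab_frame('wrist')[0][:,:,::-1];pickle.dump(o,open('w5.pkl','wb'))
cv2.imwrite('pics/w5.png',w)
I=p.astype(int);G,Rr,B=I[...,1],I[...,0],I[...,2]
# same-image board angles, top0 vs now
for n,J in (('t0',cv2.imread('pics/top0.png')[:,:,::-1].astype(int)),('t5',I)):
    m=((J[...,1]>J[...,0]+3)&(J[...,1]>J[...,2]+1));m[:185]=0;m[240:]=0;m[:,:318]=0;m[:,370:]=0
    m=cv2.morphologyEx(m.astype(np.uint8),cv2.MORPH_CLOSE,np.ones((3,3)))
    v,u=np.nonzero(m);print(n,len(u),cv2.minAreaRect(at_z('top',np.c_[u,v],.083)[:,:2].astype(np.float32)*1000))
h=np.zeros((560,800,3),np.uint8);h[:,:600]=t
cv2.imwrite('pics/t5.png',t)
E
```

```text
13.9 [0.47001834 0.15028183 0.18780299] toolx -176.54468410132586 r 0.24407143919215563 ang 114.9566501077503 F [-0.97516815  0.13359504  0.25912775] q [ 0.43626403  0.45272707 -1.07695478  1.98694393  0.47956095  0.98579294
  0.75577823]
t0 104 ((573.0811157226562, -58.183433532714844), (50.251434326171875, 56.41666793823242), 75.8130111694336)
t5 4 ((564.737548828125, -69.84346771240234), (5.497992038726807, 49.142452239990234), 65.18659973144531)
```

View pics/t5.png

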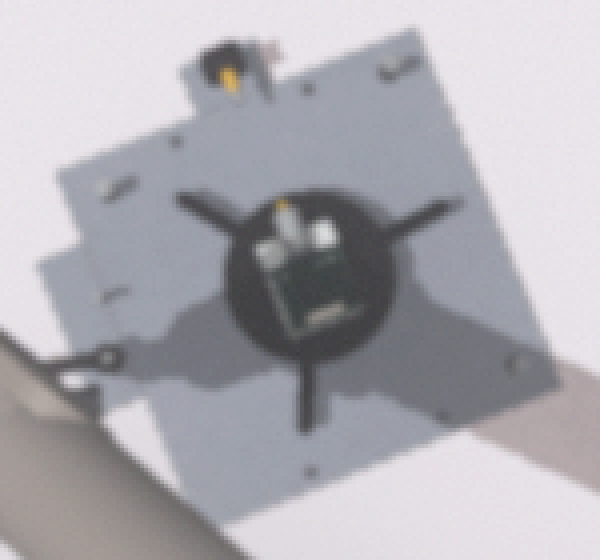

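Top view: the battery at (325,313) and the shaft tip at (282,203) lie at 21.3° in the image, while the plate edge runs at 21.1°. The module is therefore aligned. The lever runs from (110,357) toward (40,368) and is free. I'll descend beside it and push.

Request:
{"api": "arm_command", "payload": {
  "plan": "0 0 0.035 0;0 0 0.035 0;0 0 0.035 0;0 0 0.035 0;0 0 0 0;-0.006 0 0 0;-0.006 0 0 0;-0.005 0 0 0;-0.0039 0.0011 0 4;-0.0039 0.0011 0 4;-0.0039 0.0011 0 4;-0.0039 0.0011 0 4;-0.0039 0.0011 0 4;-0.0039 0.0011 0 4"
}}

```text
clock: 15.75
tcp_pos: [0.5114, 0.1555, 0.0487]
orientation: [-0.562, -3.09, 0.001]
contact_force: [-4.6, 0.2, 0.7]
grip_width: 0.0001
gripper_force: 1.6
```

```bash
sed -i "s/^c=.*/c=np.array([.51,.0995])/" st.py; python3 st.py
```

```text
15.75 [0.51139982 0.15553279 0.04868911] toolx 159.37828178794987 r 0.05605026944924578 ang 88.56892188176896 F [-4.62821602  0.24214557  0.69954333] q [ 0.18537652  0.65426711 -0.77183993  1.99431059  0.66189281  0.76247559
  0.22514874]
```

Request:
{"api": "arm_command", "payload": {
  "plan": "-0.0039 0.0011 0 4;-0.0039 0.0011 0 4;-0.0039 0.0011 0 4;-0.0039 0.0011 0 4;-0.0039 0.0011 0 4;-0.0039 0.0011 0 4;-0.0039 0.0011 0 4;-0.0039 0.0011 0 4;-0.0039 0.0011 0 4;-0.0039 0.0011 0 4;0 0 0 0"
}}

```text
clock: 17.12
tcp_pos: [0.5483, 0.1404, 0.0486]
orientation: [-1.581, -2.714, -0.0]
contact_force: [-1.8, 0.4, 0.5]
grip_width: 0.0003
gripper_force: 0.8
```

```bash
python3 st.py
```

```text
17.125 [0.54827899 0.14042297 0.04858281] toolx 119.55176336382863 r 0.056035440066100305 ang 46.911978389393525 F [-1.7732459   0.42328036  0.48709911] q [ 0.10143241  0.63864001 -0.60493313  1.92847616  0.52844068  0.73710828
 -0.2975851 ]
```

Request:
{"api": "arm_command", "payload": {
  "plan": "-0.0039 0.0011 0 4;-0.0039 0.0011 0 4;-0.001 0 0 0;0 0 0 0"
}}

```text
clock: 17.62
tcp_pos: [0.5532, 0.1356, 0.0486]
orientation: [-1.762, -2.598, -0.002]
contact_force: [-4.1, 4.4, 0.4]
grip_width: 0.0001
gripper_force: 3.1
```

Request:
{"api": "arm_command", "payload": {
  "plan": "-0.001 0 0 0;-0.001 0 0 0;0 0 0 0"
}}

```text
clock: 18.0
tcp_pos: [0.5532, 0.1355, 0.0486]
orientation: [-1.759, -2.598, -0.004]
contact_force: [-6.1, 7.8, 0.0]
grip_width: -0.0
gripper_force: 5.1
```

The force rises with no motion, and the lever is computed at about 21°, so it is on the stop pin. One more light press, then I'll retreat.

Request:
{"api": "arm_command", "payload": {
  "plan": "-0.001 0 0 0;-0.001 0 0 0;0 0 0 0;0 0 0 0"
}}

```text
clock: 18.5
tcp_pos: [0.5532, 0.1354, 0.0486]
orientation: [-1.757, -2.598, -0.006]
contact_force: [-8.1, 12.2, 1.0]
grip_width: 0.0003
gripper_force: 7.0
```

Request:
{"api": "arm_command", "payload": {
  "plan": "0.012 0 0 0;0.01 0 0 0;0 0 -0.04 0;0 0 -0.05 0;0 0 -0.05 0;0.05 -0.01 0 0;0.05 -0.01 0 0;0.05 -0.01 0 0;0 0 0 0;0 0 0 0"
}}

```text
clock: 19.75
tcp_pos: [0.4652, 0.2783, 0.1884]
orientation: [1.767, 2.596, -0.0]
contact_force: [0.7, -0.6, -0.3]
grip_width: 0.0003
gripper_force: 0.0
```

```bash
python3 st.py
python3 - <<'E'
from geo import *
p=eyes.grab_frame('top')[0][:,:,::-1]
J=np.load('top0.npy')
g=cv2.resize(p[145:285,265:415],None,fx=4,fy=4,interpolation=3)
h=cv2.imread('pics/top0.png')[145:285,265:415]
cv2.imwrite('pics/t6.png',g)
# dark-pixel positions around lever at z .051, world relative to pivot
I=p.astype(int).max(2);v,u=np.nonzero(I<45)
q=at_z('top',np.c_[u,v],.051)[:,:2]-[.509,.0995];rr=np.hypot(*q.T);a=np.degrees(np.arctan2(q[:,1],q[:,0]))
k=(rr>.03)&(rr<.075)&(a>-20)&(a<150);print(np.histogram(a[k],np.arange(-20,151,10)))
if k.any():print(a[k].mean())
# disc/arm change check: difference to t5
o=cv2.imread('pics/t5.png').astype(int);n=cv2.convertScaleAbs(g,alpha=1.7).astype(int)
d=np.abs(o-n).max(2)[180:440,170:470];print('diff disc',(d>60).sum(),d.mean())
s=n[195:350,240:350];print('gold tip:',np.argwhere((n[180:230,250:320,2]-n[180:230,250:320,0])>70).mean(0)+[180,250],np.argwhere((o[180:230,250:320,2]-o[180:230,250:320,0])>70).mean(0)+[180,250])
E
```

```text
19.75 [0.46521773 0.27826219 0.18843319] toolx 111.53287225365531 r 0.18428611305425127 ang 104.06390825427555 F [ 0.71983065 -0.6220652  -0.29758063] q [-0.07211769  0.41715449 -0.72874815  1.89361632  0.33804303  0.95623375
 -0.58073431]
(array([0, 0, 0, 0, 0, 0, 0, 0, 0, 0, 0, 0, 0, 0, 0, 0, 0]), array([-20, -10,   0,  10,  20,  30,  40,  50,  60,  70,  80,  90, 100,
       110, 120, 130, 140, 150]))
diff disc 272 12.376205128205129
gold tip: [nan nan] [nan nan]<stdin>:15: RuntimeWarning: Mean of empty slice.
  ret = um.true_divide(
```

Run:
```python
from geo import *
P=eyes.grab_frame('top')[0][:,:,::-1]
for n,p in (('t0',cv2.imread('pics/top0.png')),('now',P)):
    I=p.astype(int).max(2);v,u=np.mgrid[195:260,255:335].reshape(2,-1)
    q=at_z('top',np.c_[u,v],.051)[:,:2]-[.509,.0995];rr=np.hypot(*q.T);a=np.degrees(np.arctan2(q[:,1],q[:,0]));b=I[v,u]
    print(n,[(int(t),int(b[(rr>.03)&(rr<.065)&(abs(a-t)<6)].mean())) for t in range(0,130,10)])
    k=(rr>.03)&(rr<.072)&(a>-5)&(a<130)&(b<70);print(k.sum(),a[k].mean() if k.any() else 0)
```

```text
t0 [(0, 91), (10, 96), (20, 97), (30, 97), (40, 99), (50, 112), (60, 124), (70, 128), (80, 127), (90, 108), (100, 68), (110, 102), (120, 127)]
22 100.64764732632489
now [(0, 73), (10, 67), (20, 53), (30, 76), (40, 84), (50, 92), (60, 98), (70, 102), (80, 104), (90, 104), (100, 103), (110, 104), (120, 104)]
58 19.23150528546086
```

The lever is at about 20°, home against the pin. The turntable was not touched after it was set, so I'm handing in.

```bash
python3 -c "
from bench import ticket;print(ticket.hand_in())"
```

```text
the job is handed in; nothing more can be done
None
```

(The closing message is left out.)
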